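# Tumble the lamp plinth onto its cork foot

### The arm

A 6-joint arm with a two-finger parallel gripper is mounted at the origin on the work surface. World frame = base frame: x ahead of the robot, y to its left, z up, the work surface at z = 0. Lengths are in m, angles in rad, forces in N, time in s.
With the tool pointing down it reaches from about 0.375 to 0.975 m from the base axis. Payload 3.8 kg.
Tool frame: the origin (TCP) lies on the centre line of the jaws, within the pads' length; the fingertips stand bot.tips_ahead ahead of it and the grasp point (between the pads) is the TCP (bot.tips_ahead is the distance from the TCP to the fingertips, in m); z points along the fingers, y is the line along which they close (so a half turn about z gives the same grasp; the last joint's range is limited). The gripper opens to 88 mm and grips with 3 to 60 N. Pads are 18 mm wide; open, the fingers measure 123 mm over their backs; the gripper's body (75 mm by 187 mm) begins 45 mm behind the grasp point.
Start: joints at [-1.309, 0.264, 1.604, -0, 1.274, -0.037], TCP at [0.199, -0.645, 0.258] pointing down, gripper open.
Joint ranges: [-2.63, 2.63], [-0.94, 2.18], [0.31, 2.57], [-1.31, 4.45], [0, 2.66], [-2.55, 2.55]. Speed limits (rad/s): [2.57, 2.57, 3.14, 3.14, 3.14, 3.14].

### API

Orientations are given as a rotation vector (axis times angle).
In Python, from station import get_obs, vision, ticket, nets, bot gives the robot as it stands.
- The arm moves only by the tool apply_moves, never from a script. Its argument "deltas" is one flat list of numbers, 7 for each row, row after row: the shift along the tool's x, y, z in cm, then the turn, a rotation vector about the tool's x, y, z in rad, then the opening, from 0 (shut) to 1 (fully open). In form: [dx, dy, dz, rx, ry, rz, gripper, dx, dy, dz, rx, ry, rz, gripper, ...]. A call has 1 to 5 rows; each row shifts and turns the commanded pose from where the row before left it, along the tool's axes as they then stand; what a row does not reach is not made up. A row lasts 1/8 s, in which the tool goes at most 62.5 mm and 10.7 degrees, less where a joint would pass 70% of its speed; a pose out of reach is approached as far as the arm can. A call is refused whole if a number of a shift passes 6.25 or a number of a turn 0.188, either way. A call with a gripper value outside its range is refused whole. The fingers move at their own pace and stop on an object; "newtons" is the grip in N (left out, the last holds). Time passes only in rows, so rows that do not move let the fingers close. It gives the time, the measured TCP pose, the force, the opening and the grip force at its end, in the units of the state.
- get_obs(): the state, without advancing time (a new reading comes with each control period).
- vision.grab_frame(name): name is "scene" or "top" or "wrist"; returns a dict with "pixels" (480x640x3 uint8, red, green, blue), "camera_matrix" (3x3 intrinsics, pixels), "rvec" (rotation vector, rad) and "tvec" (3), from world to camera coordinates, as OpenCV has them; the wrist camera has in their place "tool_from_camera" (4x4, takes a point from camera to tool coordinates, whose origin is the TCP and whose axes are the flange's). Camera axes: x right, y down, z forward; pixel columns grow to the right and rows downward; lengths in m; the calibration is good to about 2 mm. A picture is of the moment at which its call begins: read the wrist's pose just before it. There is no depth.
- ticket.finish_job(): hands the job in; it is judged then, once.
Trained networks look in a picture, given as the dict that the camera call returned (one of the last four; its "shot" number tells which), for a name from the list of things; names that differ only in an ending like _2 or _b are one class to them, and where a whole thing is asked for, a point or a joint stands for the part that bears it (a point fixed in the world has none). Each returns a list of dicts, best first, with "confidence" (0 to 1); they miss things now and then, are a little off and sometimes report something else, mostly with a low value. They report only what shows in the picture. A call takes as long as a camera call. They do not tell look-alikes from the thing itself.
- nets.look_for(picture, query): "centre" ([x, y, z] in m, in world coordinates, good to about 4 mm: the middle of the surface that is visible of it).
- nets.pinpoint(picture, query): "centre" ([x, y, z] in m, in world coordinates, good to about 4 mm: a listed point, or the origin of a listed thing).
The state is a dict: "t": time; "joints": joint angles; "qvel": joint speeds; "tau": joint torques, N m; "position": TCP position; "ee_rot": TCP orientation; "force": force on the tool from outside, world axes, zero at the start; "ft_torque": the same for the moment, N m; "finger_gap": finger opening in m; "gripper_force": force on a finger pad.
Only numpy, scipy, OpenCV 4.12 (cv2) and the standard library are available. Lean on these libraries where they do the work, as an engineer would, in place of code of your own. Each camera call takes 0.05 s, during which the arm holds its last target. There are 200 camera calls.

### The job

Push the light-wood lamp plinth along the upper deck and tumble it over the step of the white display riser, so that it lands on the grey lower deck standing on its cork foot, brass socket up. Do not pick it up, and leave the dark-wood plinth and the white vase where they are.

Things in the scene. Friction and masses are not known exactly. Their poses are not given: they have to be found in the camera images.
- oak_plinth: Light-wood block 92 x 92 mm, 76 mm from cork foot to brass socket face, 0.3-0.6 kg. Origin at its centre; own +y out of the cork foot, -y out of the socket face. Starts lying on a plain side on the upper deck (own z up), foot to the step, yaw within 6 deg of the riser's, centre 65-95 mm from the edge. Pushed below mid-height it slides; tips by itself a quarter turn once its centre passes the edge.
- walnut_plinth: The dark-wood lamp plinth, same make, size and pose as the light one, lying beside it on the upper deck (centres 170 mm apart along the riser; which of the two is nearer the robot varies). To be left alone.
- riser: Fixed two-level display riser, 360 mm long. Origin at table height below the middle of the step edge; x along the edge, +y from upper deck down to lower deck, z up. Upper deck: white, 50 mm high, y = -210 mm to the edge at y = 0 (thin blue line along it). Lower deck: grey, 12 mm high, y = 0 to 200 mm, so the step is 38 mm.
- vase: White glazed bottle vase standing on the table to the robot's right of the riser, 140 mm high, 84 mm at its widest; origin at the centre of its underside. To be left alone.
Mind the look-alikes: they are no part of the job. Of the things shaped like the oak_plinth, the wood one is meant.

How it is judged:
By the outcome, as a careful person would: the job done as asked, in the order asked, and still so for the second after the job is handed in, with the robot touching nothing.
It also fails if it takes over 32 s, if anything falls off the work surface, if the arm or the gripper's body presses on something with over 40 N, if the wrist force passes 120 N, or if a joint passes its speed limit or range.

## Working session

There is one attempt and no reset: what is moved stays moved. The work goes in short steps, Python scripts to look and compute and a tool call to move; the robot and the scene stay as the last step left them, time stands still between calls to the robot, and variables do not carry over. Pictures are saved under pics/ and viewed, at most 10 in all, crops included, and the job is handed in when it is done.

Besides the shell and the picture viewer there is one more tool, called by a JSON object that holds its "fn" and its "kwargs", one argument or row to a line. apply_moves: Moves the arm, as the interface text tells. Its arguments: {"type":"object","properties":{"deltas":{"type":"array","items":{"type":"number"}},"newtons":{"type":"number"}},"required":["deltas"]}

```bash
mkdir -p pics; python3 - <<'E'
from station import get_obs, vision, nets, bot
import cv2, numpy as np
o=get_obs(); print(o['t'],o['position'],o['ee_rot'],bot.tips_ahead)
for n in ("scene","top"):
    f=vision.grab_frame(n); cv2.imwrite(f"pics/{n}0.png",f["pixels"][:,:,::-1])
    K=f["camera_matrix"];R=cv2.Rodrigues(np.array(f["rvec"]))[0]
    print(n,"cam at",-R.T@np.array(f["tvec"]))
    for q in ("oak_plinth","walnut_plinth","riser","vase"):
        for fn in (nets.pinpoint,):
            for d in fn(f,q)[:4]:
                c=np.array(d["centre"]);p=cv2.projectPoints(c[None],np.array(f["rvec"]),np.array(f["tvec"]),np.array(K),None)[0].ravel()
                print(q,c.round(3),d["confidence"],p.round())
E
```

```text
0.0 [ 0.19851838 -0.64445922  0.25640413] [-3.10442050e+00 -4.67243617e-01  4.41149422e-04] 0.019
scene cam at [ 1.0971318  -0.10503713  0.81669392]
oak_plinth [ 0.716 -0.319  0.044] 0.67 [215. 344.]
oak_plinth [ 0.343 -0.338  0.046] 0.67 [257. 171.]
oak_plinth [ 0.554 -0.296  0.045] 0.56 [254. 261.]
walnut_plinth [ 0.486 -0.054  0.097] 0.75 [403. 228.]
riser [ 0.56   0.041 -0.001] 0.68 [449. 305.]
vase [ 0.501 -0.44   0.003] 0.62 [186. 241.]
top cam at [ 0.40399955 -0.17455671  0.95645804]
oak_plinth [ 0.34  -0.343  0.051] 0.91 [416. 353.]
oak_plinth [ 0.551 -0.293  0.047] 0.76 [384. 239.]
oak_plinth [ 0.657 -0.038  0.093] 0.74 [246. 179.]
oak_plinth [ 0.715 -0.317  0.045] 0.67 [393. 155.]
walnut_plinth [ 0.487 -0.049  0.101] 0.92 [250. 271.]
riser [ 0.559  0.041 -0.001] 0.67 [213. 240.]
```

View pics/scene0.png

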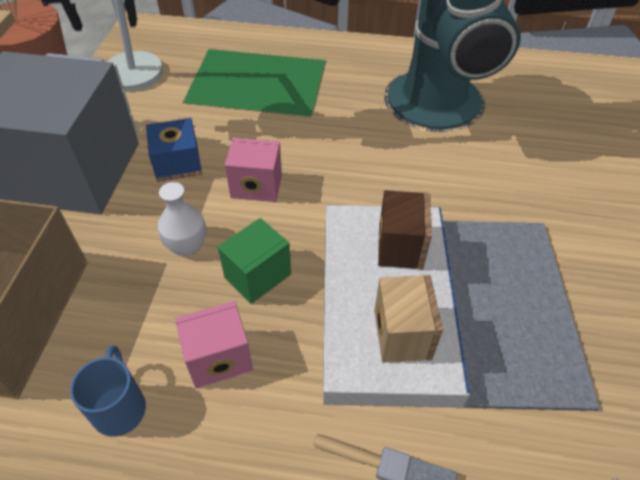

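View pics/top0.png

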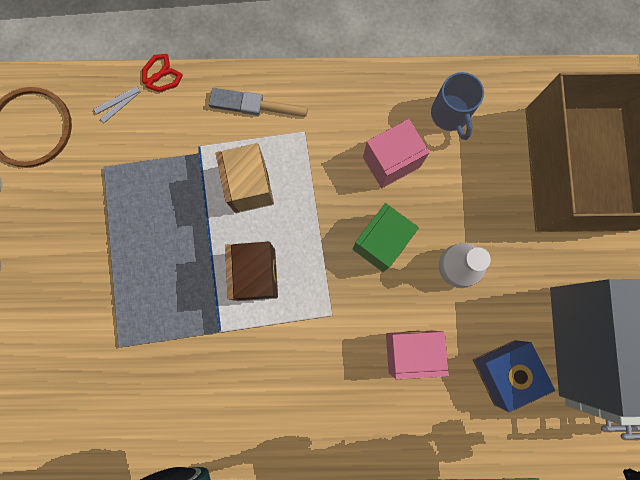

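The scene view shows the oak plinth at (408,318), which is (246,178) in the top view. The riser's blue edge in the top view runs from about (200,147) to (219,332).

Things that could be taken for it, by scene pixel: walnut (405,228), pinks (215,344) and (255,170), green (255,260), blue (173,148). By the description I choose the light-wood block at (408,318), and check it in a crop.

```bash
python3 - <<'E'
import cv2
a=cv2.imread("pics/top0.png")[120:340,190:340]
b=cv2.imread("pics/scene0.png")[250:380,350:480]
cv2.imwrite("pics/crop.png",cv2.hconcat([cv2.resize(a[:110],(410,300),interpolation=3),cv2.resize(b,(300,300),interpolation=3)]))
E
```

```text
(no output)
```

View pics/crop.png

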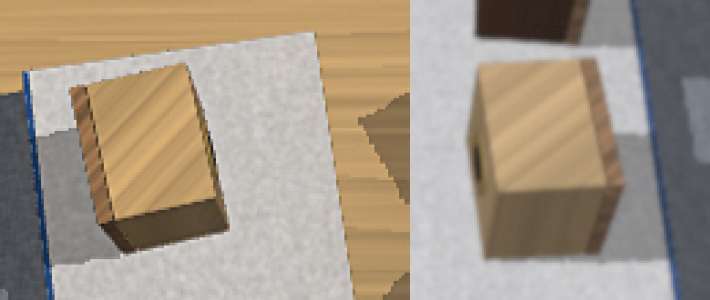

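Confirmed: light wood, with the cork strip towards the step and the brass socket facing away. The top-face corners in the left crop are about (70,90), (187,64), (216,198) and (100,222).

```bash
cat > h.py <<'E'
import numpy as np, cv2
from scipy.spatial.transform import Rotation as Rn
def ray(f,px,z):
    K=np.array(f["camera_matrix"]);R=cv2.Rodrigues(np.array(f["rvec"]))[0];t=np.array(f["tvec"])
    c=-R.T@t; d=R.T@np.linalg.solve(K,[px[0],px[1],1]); return c+d*(z-c[2])/d[2]
E
python3 - <<'E'
from h import *
from station import vision,get_obs
f=vision.grab_frame("top"); s=150/410
cor=[ray(f,(190+u*s,120+v*s),.142) for u,v in [(70,90),(187,64),(216,198),(100,222)]]
for c in cor: print(c.round(4))
print([np.linalg.norm(cor[i]-cor[(i+1)%4]).round(3) for i in range(4)])
a=ray(f,(200,147),.05);b=ray(f,(219,332),.05)
ex=(a-b)/np.linalg.norm(a-b); ey=np.array([-ex[1],ex[0],0])
print("edge",a,b,np.linalg.norm(a-b),"yaw",np.degrees(np.arctan2(ex[1],ex[0])))
m=(a+b)/2; c=np.mean(cor,0); print("centre",c,"in riser",(c-m)@ex,(c-m)@ey)
d=cor[3]-cor[0]; print("foot edge yaw",np.degrees(np.arctan2(-d[1],-d[0])))
d=cor[2]-cor[1]; print("socket edge yaw",np.degrees(np.arctan2(-d[1],-d[0])))
# start of push: TCP pose, tool x=ey tilted 40deg
B=np.c_[ey,ex,[0,0,-1]]; Rt=B@Rn.from_euler('y',40,degrees=True).as_matrix()
o=get_obs(); R0=Rn.from_rotvec(o['ee_rot']).as_matrix()
X=(c-m)@ex
tip=m+ex*X+ey*((c-m)@ey-.038-.035); tip[2]=.074
tcp=tip-Rt[:,2]*.019
print("tcp target",tcp,"rot",Rn.from_matrix(Rt).as_rotvec())
print("delta tool cm",R0.T@(tcp-o['position'])*100,"yaw turn",Rn.from_matrix(R0.T@B).as_rotvec(), o['t'])
E
```

```text
[0.6897 0.0066 0.142 ]
[ 0.706  -0.0675  0.142 ]
[ 0.618  -0.0863  0.142 ]
[ 0.6035 -0.0139  0.142 ]
[np.float64(0.076), np.float64(0.09), np.float64(0.074), np.float64(0.089)]
edge [0.73428738 0.05756115 0.05      ] [0.38144777 0.01386435 0.05      ] 0.355535088223074 yaw 7.0597490302404715
centre [ 0.65429983 -0.04026436  0.142     ] in riser 0.08636324349144275 -0.08725303092443185
foot edge yaw 13.397424214784863
socket edge yaw 12.070809603341225
tcp target [ 0.66477287 -0.12483129  0.08855484] rot [-1.68883331 -1.91088556 -0.61468506]
delta tool cm [ 59.85697128 -36.00504243  16.91550182] yaw turn [ 4.93782256e-05  4.44677779e-05 -1.39524640e+00] 0.55
```

```bash
python3 - <<'E'
from h import *
from station import vision
t=vision.grab_frame("top");s=vision.grab_frame("scene")
for n,f in(("top",t),("scene",s)):
    print(n,cv2.projectPoints(np.array([[.199,-.645,.24],[.199,-.645,.30]]),np.array(f["rvec"]),np.array(f["tvec"]),np.array(f["camera_matrix"]),None)[0].reshape(-1,2))
print("box base",ray(s,(103,215),0),ray(s,(137,147),0))
for z in (.1,.14,.18,.22,.26): print(z,ray(s,(72,133),z),ray(s,(108,62),z),ray(t,(550,288),z),ray(t,(568,400),z))
E
```

```text
top [[663.15995022 463.35683523]
 [695.85418848 477.27536873]]
scene [[105.8317291   24.39096692]
 [ 96.12650842  -6.4509839 ]]
box base [ 0.46211073 -0.61681299  0.        ] [ 0.26893442 -0.61999865  0.        ]
0.1 [ 0.35260846 -0.69293545  0.1       ] [ 0.12205956 -0.71387138  0.1       ] [ 0.45102738 -0.57368906  0.1       ] [ 0.26208843 -0.58821904  0.1       ]
0.14 [ 0.39416167 -0.66012377  0.14      ] [ 0.17648013 -0.67989123  0.14      ] [ 0.44883099 -0.55504799  0.14      ] [ 0.26871624 -0.56889936  0.14      ]
0.18 [ 0.43571488 -0.62731208  0.18      ] [ 0.23090069 -0.64591108  0.18      ] [ 0.4466346  -0.53640692  0.18      ] [ 0.27534406 -0.54957968  0.18      ]
0.22 [ 0.47726809 -0.5945004   0.22      ] [ 0.28532126 -0.61193092  0.22      ] [ 0.44443822 -0.51776585  0.22      ] [ 0.28197187 -0.53026     0.22      ]
0.26 [ 0.5188213  -0.56168872  0.26      ] [ 0.33974183 -0.57795077  0.26      ] [ 0.44224183 -0.49912478  0.26      ] [ 0.28859968 -0.51094033  0.26      ]
```

{"fn": "apply_moves", "kwargs": {
  "deltas": [0,0,-5,0,0,0,0.55,5,-3,-1,0,0,0,0.55,5,-3,0,0,0,0,0.55,5,-3,0,0,0,0,0.55,5,-3,0,0,0,0,0.55]
}}

```text
t: 1.27
position: [0.3555, -0.4701, 0.318]
ee_rot: [3.106, 0.467, 0.001]
force: [0.1, 0.7, -1.3]
finger_gap: 0.0486
gripper_force: 0.0
```

{"fn": "apply_moves", "kwargs": {
  "deltas": [5,-3,0,0,0,0,0.55,5,-3,0,0,0,0,0.55,5,-3,0,0,0,0,0.55,5,-3,0,0,0,0,0.55,5,-3,0,0,0,0,0.55]
}}

```text
t: 1.9
position: [0.5504, -0.253, 0.3181]
ee_rot: [3.106, 0.468, 0.001]
force: [-0.2, 0.4, -0.8]
finger_gap: 0.0486
gripper_force: 0.0
```

{"fn": "apply_moves", "kwargs": {
  "deltas": [4,-3,0,0,0,-0.18,0.55,0,0,0,0,0,-0.18,0.55,0,0,0,0,0,-0.18,0.55,0,0,0,0,0,-0.18,0.55,0,0,0,0,0,-0.18,0.55]
}}

```text
t: 2.52
position: [0.5787, -0.214, 0.3178]
ee_rot: [2.588, 1.78, 0.0]
force: [-0.5, -1.1, 1.4]
finger_gap: 0.0486
gripper_force: 0.0
```

{"fn": "apply_moves", "kwargs": {
  "deltas": [0,0,0,0,0,-0.18,0.55,0,0,0,0,0,-0.18,0.55,0,0,0,0,0,-0.13,0.55,0,0,0,0,0.18,0,0.55,0,0,0,0,0.18,0,0.55]
}}

```text
t: 3.15
position: [0.5792, -0.2134, 0.3194]
ee_rot: [-1.891, -2.133, -0.351]
force: [0.0, 0.0, 0.2]
finger_gap: 0.0484
gripper_force: 0.0
```

{"fn": "apply_moves", "kwargs": {
  "deltas": [0,0,0,0,0.17,0,0.55,0,0,0,0,0.17,0,0.55,0,0,0,0,0,0,0.55]
}}

```text
t: 3.52
position: [0.578, -0.2161, 0.3142]
ee_rot: [-1.695, -1.899, -0.616]
force: [-0.2, 0.9, -0.5]
finger_gap: 0.0485
gripper_force: 0.0
```

```bash
python3 - <<'E'
from h import *
from station import get_obs
o=get_obs();R=Rn.from_rotvec(o['ee_rot']).as_matrix();p=np.array(o['position']);T=np.array([.6648,-.1248,.0886])
for z in (.1886,): 
    H=T.copy();H[2]=z;print("hover",R.T@(H-p)*100,"down10cm",R.T@(T-H)*100)
Rt=Rn.from_rotvec([-1.6888,-1.9109,-.6147]).as_matrix();print(Rn.from_matrix(R.T@Rt).as_rotvec())
yaw=np.radians(7.06);ey=np.array([-np.sin(yaw),np.cos(yaw),0]);print("1cm riser y",R.T@ey,"up 1",R.T@[0,0,1])
E
```

```text
hover [-1.91936359  9.72902846 14.76290528] down10cm [-6.45917536  0.04737644  7.63392488]
[ 0.00175016 -0.004108   -0.00944902]
1cm riser y [ 0.76334903 -0.00833529  0.64593249] up 1 [ 0.64591754 -0.00473764 -0.76339249]
```

{"fn": "apply_moves", "kwargs": {
  "deltas": [-0.5,2.4,3.7,0,0,-0.01,0.55,-0.5,2.4,3.7,0,0,0,0.55,-0.5,2.4,3.7,0,0,0,0.55,-0.4,2.5,3.7,0,0,0,0.55,0,0,0,0,0,0,0.55]
}}

```text
t: 4.15
position: [0.6651, -0.1185, 0.1908]
ee_rot: [-1.681, -1.917, -0.617]
force: [-1.0, 0.2, 1.3]
finger_gap: 0.0484
gripper_force: 0.0
```

{"fn": "apply_moves", "kwargs": {
  "deltas": [-1.6,0,1.9,0,0,0,0.55,-1.6,0,1.9,0,0,0,0.55,-1.6,0,1.9,0,0,0,0.55,0,0,0,0,0,0,0.55]
}}

```text
t: 4.65
position: [0.6639, -0.1216, 0.1146]
ee_rot: [-1.684, -1.909, -0.619]
force: [-0.4, 0.4, -0.3]
finger_gap: 0.0485
gripper_force: 0.0
```

```bash
python3 - <<'E'
from h import *
from station import get_obs,vision
f=vision.grab_frame("scene");cv2.imwrite("pics/scene1.png",f["pixels"][:,:,::-1])
o=get_obs();R=Rn.from_rotvec(o['ee_rot']).as_matrix();p=np.array(o['position']);T=np.array([.6648,-.1248,.0886])
print(o['t'],p,R.T@(T-p)*100,o['force'],"tip",p+R[:,2]*.019)
Rt=Rn.from_rotvec([-1.6888,-1.9109,-.6147]).as_matrix();print(Rn.from_matrix(R.T@Rt).as_rotvec())
E
```

```text
4.7 [ 0.66488019 -0.1218164   0.11630419] [-2.01448124 -0.0542997   1.92437589] [0.41348617 0.19018111 0.27867511] tip [ 0.66339937 -0.10963437  0.10179884]
[ 0.0014665  -0.00402521  0.00338324]
```

View pics/scene1.png

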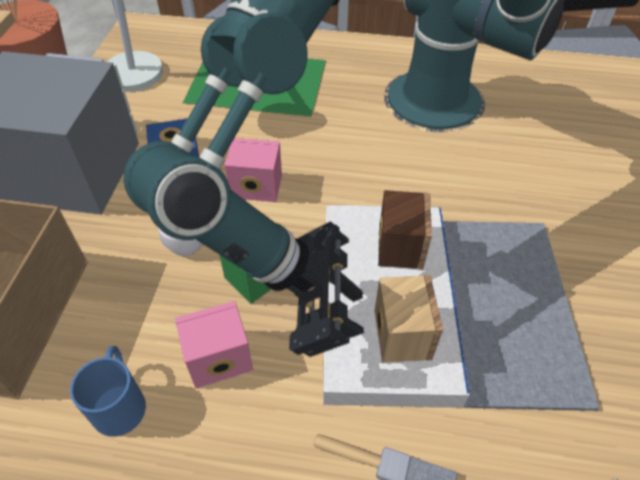

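The gripper is behind the oak's socket face at about (340,300), clear of the other things, and both plinths are where they were. I go down and start the push.

{"fn": "apply_moves", "kwargs": {
  "deltas": [-1,0,1,0,0,0,0.55,-1,0,0.9,0,0,0,0.55,0,0,0,0,0,0,0.55]
}}

```text
t: 5.08
position: [0.6658, -0.1247, 0.0892]
ee_rot: [-1.684, -1.913, -0.62]
force: [0.2, -0.4, 1.4]
finger_gap: 0.0484
gripper_force: 0.0
```

{"fn": "apply_moves", "kwargs": {
  "deltas": [0.76,0,0.65,0,0,0,0.55,0.76,0,0.65,0,0,0,0.55,0.76,0,0.65,0,0,0,0.55,0.76,0,0.65,0,0,0,0.55,0.76,0,0.65,0,0,0,0.55]
}}

```text
t: 5.7
position: [0.6609, -0.0752, 0.091]
ee_rot: [-1.686, -1.917, -0.623]
force: [1.4, -4.5, 1.9]
finger_gap: 0.0486
gripper_force: 2.4
```

```bash
python3 - <<'E'
from h import *
from station import get_obs,vision,nets
f=vision.grab_frame("top");cv2.imwrite("pics/top2.png",f["pixels"][:,:,::-1])
o=get_obs();R=Rn.from_rotvec(o['ee_rot']).as_matrix();p=np.array(o['position'])
print(o['t'],o['force']);tip=p+R[:,2]*.019
y=np.radians(7.06);ex=np.array([np.cos(y),np.sin(y),0]);ey=np.array([-np.sin(y),np.cos(y),0]);m=np.array([.5579,.0357,0])
print("tip riser",(tip-m)@ex,(tip-m)@ey,tip[2],"1cm",R.T@ey)
E
```

```text
5.75 [ 1.43391498 -1.83070456 -0.71973721]
tip riser 0.08846178427301005 -0.10892777235834018 0.07643849721678247 1cm [0.76469612 0.00253324 0.64438608]
```

View pics/top2.png

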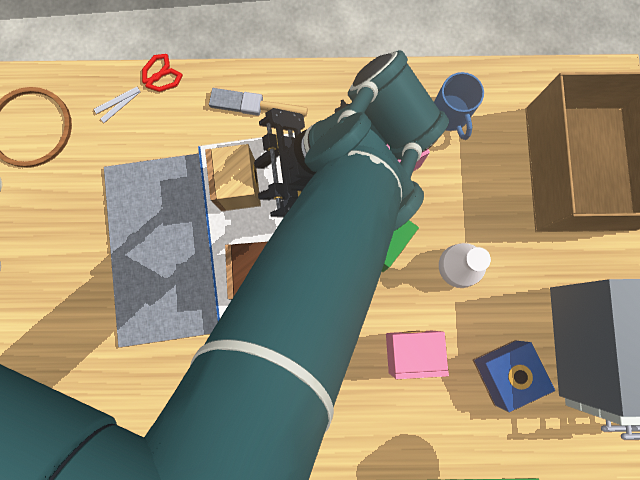

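The oak at (230,178) is sliding, square to the fingers, and the walnut is still. I push on and slow down near the edge.

{"fn": "apply_moves", "kwargs": {
  "deltas": [0.76,0,0.65,0,0,0,0.55,0.76,0,0.65,0,0,0,0.55,0.76,0,0.65,0,0,0,0.55,0.76,0,0.65,0,0,0,0.55,0.38,0,0.32,0,0,0,0.55]
}}

```text
t: 6.38
position: [0.6553, -0.0307, 0.0907]
ee_rot: [-1.686, -1.916, -0.623]
force: [1.5, -6.3, 2.0]
finger_gap: 0.049
gripper_force: 3.0
```

{"fn": "apply_moves", "kwargs": {
  "deltas": [0.38,0,0.32,0,0,0,0.55,0.3,0,0.25,0,0,0,0.55,0.3,0,0.25,0,0,0,0.55,0.23,0,0.2,0,0,0,0.55,0.23,0,0.2,0,0,0,0.55]
}}

```text
t: 7.0
position: [0.6533, -0.0127, 0.091]
ee_rot: [-1.686, -1.917, -0.623]
force: [0.6, -7.6, 5.6]
finger_gap: 0.0486
gripper_force: 3.6
```

```bash
python3 - <<'E'
from h import *
from station import get_obs,vision,nets
f=vision.grab_frame("scene");cv2.imwrite("pics/scene3.png",f["pixels"][:,:,::-1])
o=get_obs();R=Rn.from_rotvec(o['ee_rot']).as_matrix();p=np.array(o['position'])
print(o['t'],o['force']);tip=p+R[:,2]*.019
y=np.radians(7.06);ex=np.array([np.cos(y),np.sin(y),0]);ey=np.array([-np.sin(y),np.cos(y),0]);m=np.array([.5579,.0357,0])
print("tip riser",(tip-m)@ex,(tip-m)@ey,tip[2],"1cm",R.T@ey)
E
```

```text
7.05 [ 1.07148987 -6.04866129  4.20915606]
tip riser 0.08879416164852795 -0.04707854209597953 0.07661725862245859 1cm [0.76532281 0.00173726 0.64364429]
```

View pics/scene3.png

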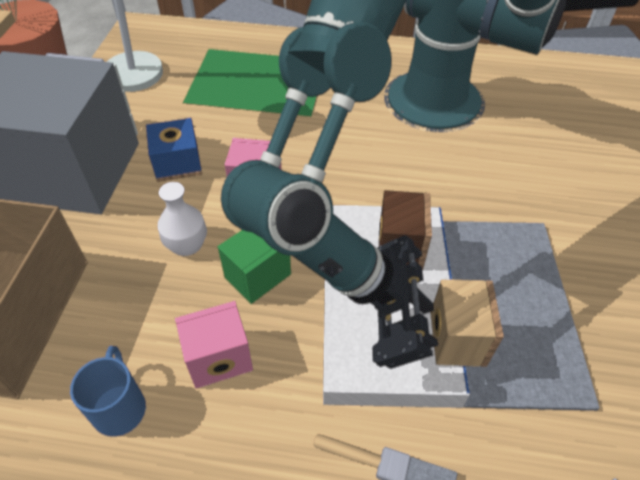

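The oak overhangs the edge at (468,322) with its centre almost over it. I continue in small steps.

{"fn": "apply_moves", "kwargs": {
  "deltas": [0.23,0,0.19,0,0,0,0.55,0.23,0,0.19,0,0,0,0.55,0,0,0,0,0,0,0.55]
}}

```text
t: 7.42
position: [0.6522, -0.0059, 0.0912]
ee_rot: [-1.685, -1.916, -0.624]
force: [1.2, 0.7, 1.0]
finger_gap: 0.0481
gripper_force: 0.1
```

{"fn": "apply_moves", "kwargs": {
  "deltas": [0.23,0,0.19,0,0,0,0.55,0.23,0,0.19,0,0,0,0.55,0,0,0,0,0,0,0.55,0,0,0,0,0,0,0.55]
}}

```text
t: 7.92
position: [0.6506, 0.0003, 0.0899]
ee_rot: [-1.684, -1.915, -0.621]
force: [-0.7, 0.0, -0.0]
finger_gap: 0.0488
gripper_force: 0.0
```

```bash
python3 - <<'E'
from h import *
from station import get_obs,vision,nets
f=vision.grab_frame("scene");cv2.imwrite("pics/scene4.png",f["pixels"][150:430,320:620,::-1])
o=get_obs();print(o['t'],o['force'])
E
```

```text
7.975 [-0.2608864  -0.03906853  0.54615132]
```

View pics/scene4.png

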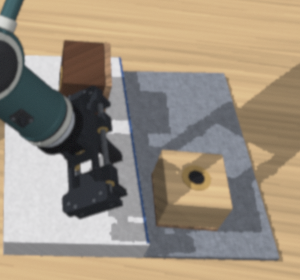

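It has tumbled with the socket up, at crop (195,178). I retract and verify.

{"fn": "apply_moves", "kwargs": {
  "deltas": [-1,0,-3,0,0,0,0.55,0,0,-5,0,0,0,0.55,0,0,-5,0,0,0,0.55,0,0,-3,0,0,0,0.55,0,0,0,0,0,0,0.55]
}}

```text
t: 8.6
position: [0.6655, -0.112, 0.2085]
ee_rot: [-1.688, -1.919, -0.625]
force: [-0.5, 0.7, -0.5]
finger_gap: 0.0484
gripper_force: 0.0
```

```bash
python3 - <<'E'
from h import *
from station import get_obs,vision,nets
f=vision.grab_frame("scene");cv2.imwrite("pics/scene5.png",f["pixels"][:,:,::-1])
print(get_obs()['t'],get_obs()['position'])
for q in("oak_plinth","walnut_plinth","vase"):
    for d in nets.pinpoint(f,q)[:4]: print(q,np.round(d['centre'],3),d['confidence'])
E
```

```text
8.65 [ 0.6643765  -0.11060557  0.2065774 ]
oak_plinth [ 0.716 -0.321  0.044] 0.97
oak_plinth [0.641 0.122 0.05 ] 0.85
oak_plinth [ 0.553 -0.294  0.045] 0.66
walnut_plinth [ 0.488 -0.05   0.094] 0.61
vase [ 0.504 -0.441  0.002] 0.92
```

View pics/scene5.png

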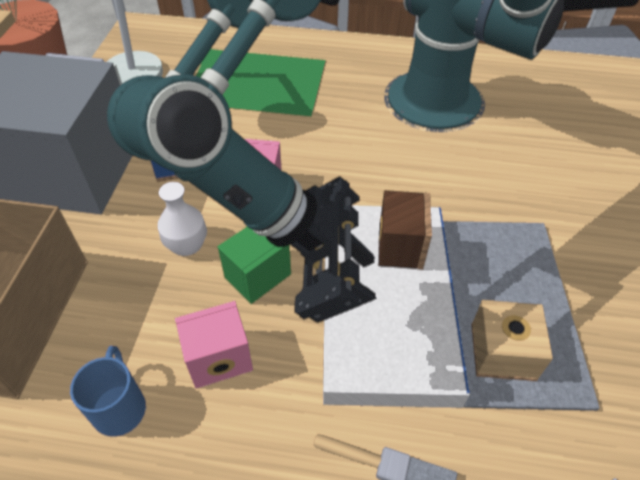

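The oak stands on the lower deck with its brass socket up at (515,328). Its centre height of 0.050 m is exactly 12 + 38 mm, and the walnut and vase have not moved.

```bash
python3 -c "
from station import ticket
print(ticket.finish_job())"
```

```text
the job is handed in; nothing more can be done
None
```

I pushed the oak plinth over the step and it now stands on the grey lower deck on its cork foot, brass socket up; the walnut plinth and vase are where they were, and I handed the job in after about 8.7 s of robot time.

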